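# Feed a blank along the fence into the drilling jig with a push stick

### The arm

A 7-joint arm with a two-finger parallel gripper is mounted at the origin on the work surface. World frame = base frame: x ahead of the robot, y to its left, z up, the work surface at z = 0. Lengths are in m, angles in rad, forces in N, time in s.
With the tool pointing down it reaches from about 0.4 to 0.875 m from the base axis. Payload 6.5 kg.
Tool frame: the origin (TCP) lies at the centre of the arm's flange, where the gripper is bolted on; the fingertips stand 173 mm ahead of it and the grasp point (between the pads) lies 155 mm ahead of it (bot.grip_point_offset is the z of the grasp point in the tool frame, in m); z points along the fingers, y is the line along which they close (so a half turn about z gives the same grasp; the last joint's range is limited). The gripper opens to 85 mm and grips with 20 to 120 N. Pads are 22 mm wide; open, the fingers measure 114 mm over their backs; the gripper's body (76 mm by 85 mm) begins 54 mm behind the grasp point. The pads swing forward as they close: fully open they stand 13 mm farther back than shut.
Start: joints at [1.035, 0.536, -0.004, 1.538, 0.003, 1.067, -0.071], TCP at [0.294, -0.58, 0.405] pointing down, gripper open.
Joint ranges: [-2.7, 2.7], [-0.37, 2.16], [-1.27, 1.26], [0.24, 2.4], [-1.31, 4.45], [0.19, 1.91], [-2.76, 2.76]. Speed limits (rad/s): [2.39, 2.39, 3.14, 3.14, 3.14, 3.14, 3.14].

### API

Orientations are given as a 3x3 rotation matrix whose columns are the frame's x, y, z axes.
In Python, from workcell import bot gives the robot as it stands.
- The arm moves only by the tool drive_tool, never from a script. Its argument "plan" is a list of rows, each a list of 4 numbers: the shift along the tool's x, y, z in mm, then the turn about the tool's z in degrees. A call has exactly 10 rows; each row shifts and turns the commanded pose from where the row before left it, along the tool's axes as they then stand; what a row does not reach is not made up. A row lasts 1/12 s, in which the tool goes at most 41.7 mm and 7.16 degrees, less where a joint would pass 70% of its speed; a pose out of reach is approached as far as the arm can. A call is refused whole if a number of a shift passes 41.7 or a number of a turn 7.16, either way. A call with a gripper value outside its range is refused whole. "hand" is the finger opening in mm, from 0 to 85.4, set as the call begins (left out, the last holds). The fingers move at their own pace and stop on an object; "newtons" is the grip in N (left out, the last holds). Time passes only in rows, so rows that do not move let the fingers close, or fill a call up. It gives the time, the measured TCP pose, the force, the opening and the grip force at its end, in the units of the state.
- bot.read_state(): the state, without advancing time (a new reading comes with each control period).
- bot.get_image(name): name is "scene" or "side" or "wrist"; returns (picture, depth): 420x560x3 uint8, red, green, blue; 420x560 float32, m along the optical axis (not along the pixel's ray), 0 where there is no reading.
- bot.camera_info(name): a dict with "fx", "fy", "cx", "cy" (pixels), "k1" (the pictures are not rectified: a ray, as slopes to the right and down, at radius r is drawn at 1 + k1 r^2 times it, then the intrinsics apply), "R" (3x3) and "t" (3): a world point X has camera coordinates R X + t. Camera axes: x right, y down, z forward; pixel columns grow to the right and rows downward; lengths in m; the calibration is good to about 2 mm. A picture is of the moment at which its call begins: read the wrist's pose just before it. camera_info takes no time and is no camera call; for the wrist camera it gives the pose at the moment of the call.
- bot.sign_off(): hands the job in; it is judged then, once.
The state is a dict: "time_s": time; "q": joint angles; "joint_vel": joint speeds; "tau": joint torques, N m; "tcp_pos": TCP position; "orientation": TCP orientation; "force": force on the tool from outside, world axes, zero at the start; "ft_torque": the same for the moment, N m; "width": finger opening in m; "gripper_force": force on a finger pad.
Only numpy, scipy, OpenCV 4.12 (cv2) and the standard library are available. Lean on these libraries where they do the work, as an engineer would, in place of code of your own. Each camera call takes 0.05 s, during which the arm holds its last target. There are 200 camera calls.

### The job

Pick up the push stick and with its notched nose bring the wooden blank flush against the fence, then feed it slowly along, keeping it flush and lightly pressed (about 5 N) against the fence all the way, between fence and dowel post until it is fully home against the end stop and flush with the fence. Never touch the blank with the gripper, never force it hard against the jig, and leave the other things on the bench alone. Finally lay the push stick back on its cork mat, flat, and let go.

Things in the scene. Friction and masses are not known exactly. Their poses are not given: they have to be found in the camera images.
- jig: drilling jig fixed to the bench: wooden fence rail 440 long, 30 high, 22 thick on 2 brackets. Origin on the bench, mid-length, in the nominal working face. +y: feed direction, to the end stop; +x: from the face into the fence (blank is on the -x side). True setting NOT measured: face shifted up to 13 along x and toed up to 0.02 rad about the origin: find it by feel. It does not yield. Sizes in mm
- jig_home (a point): nominal place of the blank's centre fully home: jig x -25, y +120, 20 above the bench, axes as the jig's. The end stop's face is at jig y +170 (stop 30 high, 70 across the lane). An upright dowel post, 16 diameter, 45 high, axis 61 out from the face at jig y +148, leaves 3 of play beside a blank lying flush. Stop and post shift with the fence's unmeasured setting; y hardly changes. Sizes in mm
- blank_c (a point): centre (20 above the underside) of the blank: plain dark wooden block, 50 in x, 100 in y, 40 high, 0.15 to 0.3 kg, lying loose on the bench before the infeed half of the fence, its y within 0.12 rad of the feed direction, its long side about 15 to 75 from the fence. Sizes in mm
- blank: the same blank; origin at the centre of its underside, same axes. Sizes in mm
- stick_grip (a point): centre of the push stick's raised grip rib, the place to grasp (from above, fingers closing along its x), 34 above the underside; +y to the nose, z up when lying flat. Plywood, 0.12 kg. Rib 24 wide (x), y -26 to +30, top 52 above the underside; sole 24 wide, 16 high, y -95 to +45. Sizes in mm
- stick: the same push stick, origin on its underside below the grip centre, same axes. The nose is a square notch for the blank's rear corner away from the fence: a heel, flat front face at y +45, x -14 to +32, pushes the blank's rear end; a side lip, y +45 to +90, x -14 to -4 (inner face x -4), pushes its long side away from the fence. Heel and lip reach 30 up from the underside. Sizes in mm
- mat: cork mat on which the stick lies at the start, fixed, 90 x 220 x 3 mm (x, y, z), origin at the centre of its underside
- offcut_a: bystander, to be left alone: small medium-brown offcut 34 x 46 x 22 mm lying beside the jig's outfeed end; origin at its underside
- offcut_b: bystander, to be left alone: medium-brown strip offcut 28 x 120 x 18 mm lying behind the fence; origin at its underside
- glue: bystander, to be left alone: white bottle, 56 mm diameter, 160 mm tall; origin at its underside
- jar: bystander, to be left alone: lidded jar, 64 mm diameter, 75 mm tall; origin at its underside
- mallet: bystander, to be left alone: wooden mallet lying down, 270 mm long, head 52 x 100 x 52 mm; origin at its underside
- square: bystander, to be left alone: try square, 160 mm steel blade, wooden stock 110 mm; origin at its underside
There are look-alikes about, which are no part of the job. What is shaped like the stick but blue is not meant.

How it is judged:
On the way, in this order (a step that is already met when the one before it is completed fails the run):
1. the stick presses the blank against the fence (over 2 N), flush (within 0.035 rad of the jig), in the first part of the feed (centre at jig y -50 to 0 mm) (y of blank_c in the frame of jig between -0.05 and 0 m and contact force between blank and jig above 2 N and angle between the y axis of blank and the y axis of jig, either way round below 0.035 rad and contact force between stick and blank above 1 N), for 0.5 s.
2. the stick presses the blank against the fence (over 2 N), flush (within 0.035 rad of the jig), in the middle part of the feed (centre at jig y 0 to 50 mm) (y of blank_c in the frame of jig between 0 and 0.05 m and contact force between blank and jig above 2 N and angle between the y axis of blank and the y axis of jig, either way round below 0.035 rad and contact force between stick and blank above 1 N), for 0.5 s.
3. the stick presses the blank against the fence (over 2 N), flush (within 0.035 rad of the jig), in the last part of the feed (centre at jig y 50 to 100 mm) (y of blank_c in the frame of jig between 0.05 and 0.1 m and contact force between blank and jig above 2 N and angle between the y axis of blank and the y axis of jig, either way round below 0.035 rad and contact force between stick and blank above 1 N), for 0.5 s.
At the end, for the whole second after the job is handed in: The blank is at rest, upright, its centre at jig y 116.5 to 124 mm (home is 120), jig x -44 to -6 mm, its long axis within 0.05 rad of the jig's; the stick lies flat and at rest on the mat, released, its grip centre within 45 mm across and 85 mm along from the mat's centre (y of blank_c in the frame of jig between 0.1165 and 0.124 m and x of blank_c in the frame of jig between -0.044 and -0.006 m and angle between the y axis of blank and the y axis of jig, either way round below 0.05 rad and angle between blank's own z axis and vertical below 0.05 rad and linear speed of each of blank, stick below 0.01 m/s and x of stick_grip in the frame of mat between -0.045 and 0.045 m and y of stick_grip in the frame of mat between -0.085 and 0.085 m and height (world z) of stick_grip below 0.042 m and angle between stick's own z axis and vertical below 0.1 rad); the robot touches nothing.
It fails at once if the blank pressed against the fence with more than 12 N on its way (centre short of jig y 105 mm) (contact force between blank and jig above 12 N and y of blank_c in the frame of jig below 0.105 m).
It fails at once if the blank forced against the fence, post or stop with more than 30 N (contact force between blank and jig above 30 N).
It fails at once if the gripper or arm touches the blank (contact force between any of the fingers, the arm and blank above 0.5 N).
It fails at once if the blank tipped over (angle between blank's own z axis and vertical above 0.3 rad).
It fails at once if a bystander moved by more than 30 mm (distance of any of offcut_a, offcut_b, glue, jar, mallet, square from where it was at the start of the episode above 0.03 m).
It also fails if it takes over 72 s, if anything falls off the work surface, if the arm or the gripper's body presses on something with over 40 N, if the wrist force passes 120 N, or if a joint passes its speed limit or range.

## Working session

There is one attempt and no reset: what is moved stays moved. The work goes in short steps, Python scripts to look and compute and a tool call to move; the robot and the scene stay as the last step left them, time stands still between calls to the robot, and variables do not carry over. Pictures are saved under pics/ and viewed, at most 12 in all, crops included, and the job is handed in when it is done.

Besides the shell and the picture viewer there is one more tool, called after "Request:" in YAML: its name, and indented under it one key for each argument. drive_tool: Moves the arm, as the interface text tells. Its arguments: {"type":"object","properties":{"plan":{"type":"array"},"hand":{"type":"number"},"newtons":{"type":"number"}},"required":["plan"]}

```bash
mkdir -p pics; ls
cat > h.py <<'E'
import numpy as np, cv2
from workcell import bot
def grab(n,f):
    im,d=bot.get_image(n); cv2.imwrite(f'pics/{f}.png',im[:,:,::-1]); np.savez(f'/tmp/{f}.npz',im=im,d=d,**{k:np.array(v) for k,v in bot.camera_info(n).items()})
def world(f,px):
    z=np.load(f'/tmp/{f}.npz'); out=[]
    for u,v in px:
        a=np.array([(u-z['cx'])/z['fx'],(v-z['cy'])/z['fy']]); b=a.copy()
        for _ in range(20): b=a/(1+z['k1']*(b@b))
        d=float(z['d'][int(v),int(u)]); c=np.array([b[0]*d,b[1]*d,d]); out.append(z['R'].T@(c-z['t']))
    return np.array(out)
def cloud(f):
    z=np.load(f'/tmp/{f}.npz'); v,u=np.mgrid[0:420,0:560]
    a=np.stack([(u-z['cx'])/z['fx'],(v-z['cy'])/z['fy']],-1); b=a.copy()
    for _ in range(20): b=a/(1+z['k1']*(b**2).sum(-1,keepdims=True))
    d=z['d'][...,None]; c=np.concatenate([b*d,d],-1); return (c-z['t'])@z['R'],z['im'],z['d']
E
python3 - <<'E'
from h import *
for n in ['scene','side','wrist']: grab(n,n+'0')
s=bot.read_state(); print(s['time_s'],s['tcp_pos'],np.round(s['orientation'],3),s['force'],bot.grip_point_offset)
a=cv2.imread('pics/scene0.png')
E
```

```text
pics
0.15 [ 0.29414015 -0.57935022  0.40400108] [[ 0.892  0.453 -0.001]
 [ 0.453 -0.892  0.001]
 [-0.    -0.001 -1.   ]] [-0.82819414  0.05848402  0.05258319] 0.1547
```

View pics/scene0.png

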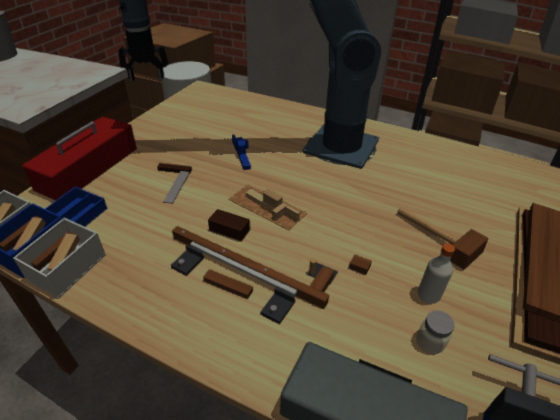

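View pics/side0.png

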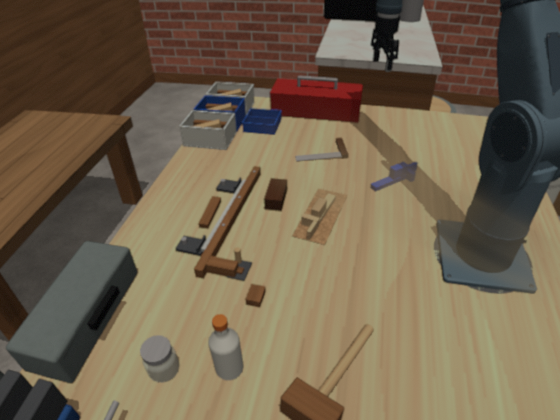

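The scene picture shows the blank at (229,224) and the fence from (178,233) to (325,298), with the stop and post near (318,272). There are two stick shapes. The plywood one on the cork mat at (270,205) fits the description. The blue one at (241,150) is the look-alike. Next I'll measure, with an enlarged crop of the plywood one.

Run:
```python
from h import *
a=cv2.imread('pics/scene0.png')[180:310,165:335]; b=cv2.imread('pics/side0.png')[160:290,180:350]
cv2.imwrite('pics/crop.png',np.hstack([cv2.resize(x,None,fx=2.35,fy=2.35,interpolation=cv2.INTER_CUBIC) for x in (a,b)]))
print(np.round(world('scene0',[(229,218),(270,197),(200,240),(250,267),(322,296),(180,232)]),3))
print(np.round(world('side0',[(278,187),(258,172),(203,268),(237,250)]),3))
# top-down height map merged
H=np.zeros((400,440),np.float32); C=np.zeros((400,440,3),np.uint8)
for f in ['scene0','side0']:
    P,im,d=cloud(f); 
    m=(d>0)&(P[...,0]>.3)&(P[...,0]<.9)&(P[...,1]>-.4)&(P[...,1]<.4)&(P[...,2]<.1)&(P[...,2]>-.02)
    print(f, np.median(P[...,2][m]))
    p=P[m]
    np.save('/tmp/pts_%s.npy'%f,np.c_[p,im[m]])
```

```text
[[ 0.553 -0.125  0.04 ]
 [ 0.436 -0.063  0.05 ]
 [ 0.647 -0.154  0.027]
 [ 0.667  0.002  0.027]
 [ 0.672  0.186  0.029]
 [ 0.646 -0.218  0.026]]
[[ 0.548 -0.131  0.041]
 [ 0.629 -0.216  0.025]
 [ 0.657  0.193  0.032]
 [ 0.591  0.134  0.045]]
scene0 -0.00044176083886453103
side0 0.0010146265856650234
```

View pics/crop.png

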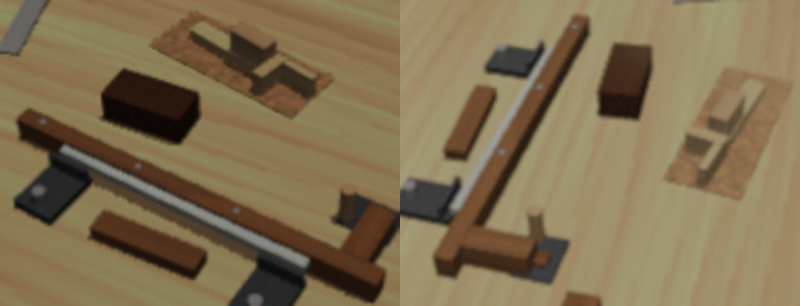

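Run:
```python
from h import *
def fit(p,name):
    r=cv2.minAreaRect((p[:,:2]*1000).astype(np.float32)); print(name,len(p),np.round(r[0],1),np.round(r[1],1),round(r[2],1),'zmed',round(np.median(p[:,2])*1000,1),'mean',np.round(p[:,:2].mean(0)*1000,1))
for f in ['scene0','side0']:
    p=np.load('/tmp/pts_%s.npy'%f)[:,:3]; x,y,z=p.T
    s=(x>.34)&(x<.52)&(y>-.2)&(y<.1)
    fit(p[s&(z>.05)&(z<.062)],'rib'); fit(p[s&(z>.028)&(z<.038)],'nose'); fit(p[s&(z>.015)&(z<.062)],'stick'); 
    b=(x>.5)&(x<.61)&(y>-.22)&(y<-.04)
    fit(p[b&(z>.036)&(z<.05)],'blanktop'); fit(p[b&(z>.01)],'blank')
    e=(x>.6)&(x<.72)&(y>-.25)&(y<.25)&(z>.024)&(z<.035)
    q=p[e&(y<.1)]
    # edge of fence top facing -x: per y bin min x
    yb=np.arange(-.2,.1,.02); xs=np.array([np.percentile(q[abs(q[:,1]-c)<.01][:,0],[3,97]) for c in yb]); print(np.round(xs*1000).T); print('fits',np.polyfit(yb,xs[:,0],1),np.polyfit(yb,xs[:,1],1))
    q=p[e]; print('fence y',np.percentile(q[q[:,0]>.64][:,1],[.5,99.5]))
    st=(x>.57)&(x<.65)&(y>.08)&(y<.25)&(z>.024)&(z<.035); fit(p[st],'stop'); print(np.percentile(p[st][:,1],[2,98]))
    fit(p[(x>.55)&(x<.65)&(y>.08)&(y<.2)&(z>.04)&(z<.055)],'post')
```

```text
rib 116 [426.3 -58.9] [54.6 26.8] 73.8 zmed 53.0 mean [428.  -58.6]
nose 174 [447.1 -29.3] [ 48.7 115.2] 5.7 zmed 31.8 mean [441.1 -26.8]
stick 600 [435.5 -66.9] [186.5  49.2] 75.5 zmed 31.1 mean [433.1 -53. ]
blanktop 488 [ 557.4 -123.5] [ 52.7 101.8] 2.1 zmed 38.6 mean [ 558.2 -123.2]
blank 798 [ 558.  -124.2] [ 53.8 103.3] 2.1 zmed 37.5 mean [ 564.7 -119. ]
[[635. 636. 638. 638. 639. 641. 643. 644. 644. 645. 648. 649. 650. 652.
  654. 655.]
 [656. 678. 681. 683. 670. 672. 672. 670. 678. 675. 679. 680. 680. 683.
  697. 700.]]
fits [0.06592408 0.6476625 ] [0.07659725 0.68206208]
fence y [-0.2332029   0.19559512]
stop 271 [617.6 153.7] [55.5 63.2] 86.2 zmed 28.4 mean [617.9 164.6]
[0.13068242 0.18155248]
post 29 [595.  132.7] [14.6 14.4] 75.5 zmed 43.2 mean [595.4 132.6]
rib 131 [423.9 -58.7] [57.7 23.9] 74.9 zmed 54.7 mean [423.8 -56.4]
nose 174 [441.2 -30.4] [113.   45.6] 76.5 zmed 33.0 mean [435.4 -18.3]
stick 556 [432.2 -65.6] [187.   46.2] 76.1 zmed 33.0 mean [425.8 -47.1]
blanktop 402 [ 554.6 -123.4] [ 50.5 105.2] 1.5 zmed 39.9 mean [ 554.3 -119.7]
blank 569 [ 554.5 -123.4] [ 50.7 105.2] 1.5 zmed 39.2 mean [ 552.  -109.8]
[[631. 632. 634. 635. 637. 638. 639. 641. 642. 643. 644. 647. 647. 649.
  650. 652.]
 [652. 675. 697. 679. 677. 669. 670. 671. 674. 673. 676. 678. 680. 680.
  694. 695.]]
fits [0.06876897 0.64467807] [0.05719368 0.68037724]
fence y [-0.2317071   0.19850499]
stop 313 [617.7 136.7] [99.3 64.5] 90.0 zmed 29.6 mean [615.1 167.2]
[0.13666109 0.18496792]
post 31 [592.5 133.3] [12.  15.1] 13.6 zmed 44.4 mean [592.1 134.3]
```

```bash
cat >> h.py <<'E'
def go(pos,yaw,n):
    "rows to bring TCP to pos with tool x at world angle yaw (tool down)"
    s=bot.read_state(); R=np.array(s['orientation']); p=np.array(s['tcp_pos']); y0=np.arctan2(R[1,0],R[0,0])
    w=(np.array(pos)-p)*1000; dy=(yaw-y0+np.pi)%(2*np.pi)-np.pi; k=max(1,int(np.ceil(abs(np.degrees(dy))/7))) if abs(dy)>1e-3 else 1
    for i in range(n):
        a=y0+dy*min(i,k)/k  # axes before this row
        d=w/n; print([round(d[0]*np.cos(a)+d[1]*np.sin(a),1),round(d[0]*np.sin(a)-d[1]*np.cos(a),1),round(-d[2],1),round(-np.degrees(dy)/k,2) if i<k and abs(dy)>1e-3 else 0],end=',')
    print()
E
python3 - <<'E'
from h import *
go([.425,-.061,.29],np.pi/2-.253,20)
E
```

```text
[np.float64(17.6), np.float64(-20.1), np.float64(5.7), np.float64(-6.94)],[np.float64(19.9), np.float64(-17.9), np.float64(5.7), np.float64(-6.94)],[np.float64(21.9), np.float64(-15.3), np.float64(5.7), np.float64(-6.94)],[np.float64(23.6), np.float64(-12.6), np.float64(5.7), np.float64(-6.94)],[np.float64(24.9), np.float64(-9.6), np.float64(5.7), np.float64(-6.94)],[np.float64(25.9), np.float64(-6.6), np.float64(5.7), np.float64(-6.94)],[np.float64(26.5), np.float64(-3.4), np.float64(5.7), np.float64(-6.94)],[np.float64(26.7), np.float64(-0.2), np.float64(5.7), 0],[np.float64(26.7), np.float64(-0.2), np.float64(5.7), 0],[np.float64(26.7), np.float64(-0.2), np.float64(5.7), 0],[np.float64(26.7), np.float64(-0.2), np.float64(5.7), 0],[np.float64(26.7), np.float64(-0.2), np.float64(5.7), 0],[np.float64(26.7), np.float64(-0.2), np.float64(5.7), 0],[np.float64(26.7), np.float64(-0.2), np.float64(5.7), 0],[np.float64(26.7), np.float64(-0.2), np.float64(5.7), 0],[np.float64(26.7), np.float64(-0.2), np.float64(5.7), 0],[np.float64(26.7), np.float64(-0.2), np.float64(5.7), 0],[np.float64(26.7), np.float64(-0.2), np.float64(5.7), 0],[np.float64(26.7), np.float64(-0.2), np.float64(5.7), 0],[np.float64(26.7), np.float64(-0.2), np.float64(5.7), 0],
```

Request:
drive_tool:
  plan:
    - [18,-20,6,-6.9]
    - [20,-18,6,-6.9]
    - [22,-15,6,-6.9]
    - [24,-13,6,-6.9]
    - [25,-10,6,-6.9]
    - [26,-7,6,-6.9]
    - [27,-3,6,-6.9]
    - [27,0,6,0]
    - [27,0,6,0]
    - [27,0,6,0]
  hand: 60

```text
time_s: 0.98
tcp_pos: [0.3618, -0.3171, 0.3444]
orientation: [[0.255, 0.967, -0.0], [0.967, -0.255, 0.0], [0.0, -0.0, -1.0]]
force: [1.2, -1.1, -0.6]
width: 0.0599
gripper_force: 0.0
```

Request:
drive_tool:
  plan:
    - [27,0,6,0]
    - [27,0,6,0]
    - [27,0,6,0]
    - [27,0,6,0]
    - [27,0,6,0]
    - [27,0,6,0]
    - [27,0,6,0]
    - [25,0,6,0]
    - [20,0,0,0]
    - [0,0,0,0]

```text
time_s: 1.82
tcp_pos: [0.4224, -0.0882, 0.2965]
orientation: [[0.249, 0.968, 0.0], [0.968, -0.249, 0.002], [0.002, -0.0, -1.0]]
force: [0.4, 0.2, 0.3]
width: 0.0597
gripper_force: 0.0
```

Run:
```python
from h import *
grab('wrist','w1'); s=bot.read_state(); R=s['orientation']; print(s['time_s'],s['tcp_pos'],np.arctan2(R[1,0],R[0,0]),s['force'],s['width'])
P,im,d=cloud('w1'); m=(d>0)&(P[...,2]>.047)&(P[...,2]<.065)&(P[...,0]>.36)&(P[...,0]<.49)&(P[...,1]>-.14)&(P[...,1]<.02)
if m.sum(): r=cv2.minAreaRect((P[m][:,:2]*1000).astype(np.float32)); print(m.sum(),r)
```

```text
1.8667 [ 0.42191461 -0.0902953   0.29657645] 1.3170865710271484 [-1.02687557 -0.39586389  0.20330316] 0.060056626158314086
3001 ((424.59820556640625, -63.099369049072266), (55.43510055541992, 24.0230655670166), 75.11914825439453)
```

View pics/w1.png

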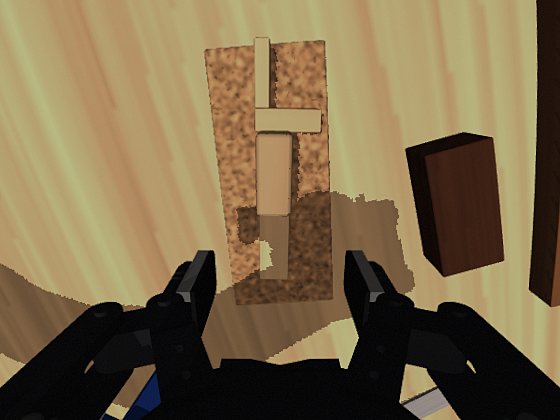

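Request:
drive_tool:
  plan:
    - [8,-2,0,0]
    - [8,-2,10,0]
    - [9,0,14,0.3]
    - [0,0,16,0]
    - [0,0,16,0]
    - [0,0,16,0]
    - [0,0,14,0]
    - [0,0,11,0]
    - [0,0,7,0]
    - [0,0,0,0]

```text
time_s: 2.7
tcp_pos: [0.4234, -0.0675, 0.1917]
orientation: [[0.261, 0.965, -0.002], [0.965, -0.261, -0.0], [-0.001, -0.002, -1.0]]
force: [-0.3, 0.0, 0.4]
width: 0.06
gripper_force: 0.0
```

Run:
```python
from h import *
s=bot.read_state(); R=s['orientation']; print(s['time_s'],s['tcp_pos'],np.arctan2(R[1,0],R[0,0]),s['force'])
```

```text
2.7 [ 0.42343019 -0.06748201  0.19171834] 1.3064193086303106 [-0.33320736  0.01432705  0.40312648]
```

Request:
drive_tool:
  plan:
    - [0,0,0,0]
    - [0,0,0,0]
    - [0,0,0,0]
    - [0,0,0,0]
    - [0,0,0,0]
    - [0,0,0,0]
    - [0,0,0,0]
    - [0,0,-5,0]
    - [0,0,-10,0]
    - [0,0,-15,0]
  hand: 0
  newtons: 80

```text
time_s: 3.53
tcp_pos: [0.4235, -0.0669, 0.223]
orientation: [[0.26, 0.966, -0.002], [0.966, -0.26, 0.0], [-0.0, -0.002, -1.0]]
force: [1.1, 0.1, -1.0]
width: 0.0231
gripper_force: 78.3
```

Run:
```python
from h import *
print(np.round(world('scene0',[(187,173),(183,168),(163,167),(170,198)]),3))
P,im,d=cloud('w1')
m=(d>0)&(P[...,2]>.035)&(P[...,2]<.046)&(P[...,0]>.5)&(P[...,0]<.62)&(P[...,1]>-.22)&(P[...,1]<-.03)
print(m.sum(),cv2.minAreaRect((P[m][:,:2]*1000).astype(np.float32)))
go([.525,-.2306,.25],1.504,10)
```

```text
[[ 1.212  0.332  0.748]
 [ 0.389 -0.4    0.013]
 [ 0.419 -0.457  0.017]
 [ 0.523 -0.35   0.004]]
8645 ((554.8961791992188, -127.36328125), (51.57027816772461, 101.05220794677734), 1.8307605981826782)
[np.float64(-13.2), np.float64(14.1), np.float64(-2.7), np.float64(-5.62)],[np.float64(-14.5), np.float64(12.7), np.float64(-2.7), np.float64(-5.62)],[np.float64(-15.7), np.float64(11.2), np.float64(-2.7), 0],[np.float64(-15.7), np.float64(11.2), np.float64(-2.7), 0],[np.float64(-15.7), np.float64(11.2), np.float64(-2.7), 0],[np.float64(-15.7), np.float64(11.2), np.float64(-2.7), 0],[np.float64(-15.7), np.float64(11.2), np.float64(-2.7), 0],[np.float64(-15.7), np.float64(11.2), np.float64(-2.7), 0],[np.float64(-15.7), np.float64(11.2), np.float64(-2.7), 0],[np.float64(-15.7), np.float64(11.2), np.float64(-2.7), 0],
```

Request:
drive_tool:
  plan:
    - [-13,14,-4,-5.6]
    - [-14,13,-4,-5.6]
    - [-16,11,-4,0]
    - [-16,11,-4,0]
    - [-16,11,-4,0]
    - [-16,11,-4,0]
    - [-16,11,-4,0]
    - [-16,11,0,0]
    - [-16,11,0,0]
    - [-16,11,0,0]

```text
time_s: 4.37
tcp_pos: [0.524, -0.2338, 0.2518]
orientation: [[0.068, 0.998, 0.0], [0.998, -0.068, -0.0], [-0.0, 0.0, -1.0]]
force: [0.7, 0.3, -1.1]
width: 0.0232
gripper_force: 78.3
```

Run:
```python
from h import *
go([.525,-.23,.194],1.504,10)
grab('wrist','w2'); s=bot.read_state(); R=s['orientation']; print(s['time_s'],s['tcp_pos'],np.arctan2(R[1,0],R[0,0]),s['force'],s['ft_torque'])
P,im,d=cloud('w2')
def fit(m): print(m.sum(),cv2.minAreaRect((P[m][:,:2]*1000).astype(np.float32)))
fit((d>0)&(P[...,2]>.035)&(P[...,2]<.046)&(P[...,0]>.525)&(P[...,0]<.62)&(P[...,1]>-.22)&(P[...,1]<-.03))
q=P[(d>0)&(P[...,2]>.025)&(P[...,2]<.036)&(P[...,0]>.61)]
yb=np.arange(-.22,.1,.02); r=[(c,np.percentile(q[abs(q[:,1]-c)<.01][:,0],2)) for c in yb if (abs(q[:,1]-c)<.01).sum()>20]; r=np.array(r); print(np.round(r*1000).T, np.polyfit(*r.T,1) if len(r)>1 else '')
```

```text
[np.float64(0.4), np.float64(0.1), np.float64(5.8), np.float64(-0.07)],[np.float64(0.4), np.float64(0.1), np.float64(5.8), 0],[np.float64(0.4), np.float64(0.1), np.float64(5.8), 0],[np.float64(0.4), np.float64(0.1), np.float64(5.8), 0],[np.float64(0.4), np.float64(0.1), np.float64(5.8), 0],[np.float64(0.4), np.float64(0.1), np.float64(5.8), 0],[np.float64(0.4), np.float64(0.1), np.float64(5.8), 0],[np.float64(0.4), np.float64(0.1), np.float64(5.8), 0],[np.float64(0.4), np.float64(0.1), np.float64(5.8), 0],[np.float64(0.4), np.float64(0.1), np.float64(5.8), 0],
4.4167 [ 0.52538167 -0.23775759  0.25205989] 1.4993467282199342 [ 1.91858696 -3.85545935 -0.30865985] [-0.24371019 -0.19736109  0.04048309]
12232 ((558.4939575195312, -147.62451171875), (50.249794006347656, 65.05827331542969), 1.6695910692214966)
[[-220. -200. -180. -160. -140. -120.]
 [ 632.  634.  635.  637.  638.  639.]] [0.07316017 0.64841137]
```

View pics/w2.png

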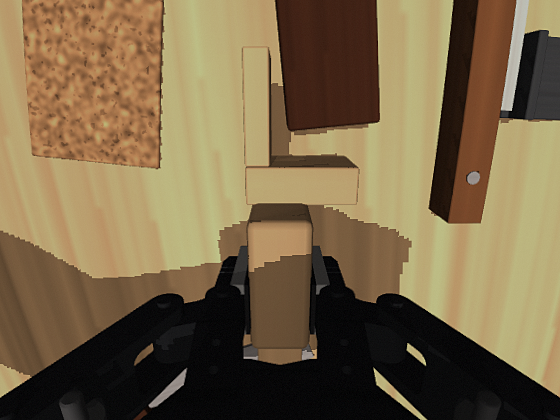

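The wrist view shows the notch behind and left of the blank's rear-left corner at (290,130), with roughly 10 mm clear each way. I'll lower it, then push forward to square the blank up against the heel.

Request:
drive_tool:
  plan:
    - [0,0,8,0]
    - [0,0,10,0]
    - [0,0,12,0]
    - [0,0,12,0]
    - [0,0,10,0]
    - [0,0,5,0]
    - [0,0,1,0]
    - [0,0,0,0]
    - [1,0,0,0]
    - [2,0,0,0]

```text
time_s: 5.25
tcp_pos: [0.5243, -0.23, 0.1932]
orientation: [[0.068, 0.998, 0.001], [0.998, -0.068, -0.001], [-0.001, 0.001, -1.0]]
force: [0.5, -0.0, -0.8]
width: 0.0231
gripper_force: 78.5
```

Request:
drive_tool:
  plan:
    - [3,0,0,0]
    - [3,0,0,0]
    - [4,0,0,0]
    - [4,0,0,0]
    - [4,0,0,0]
    - [4,0,0,0]
    - [4,0,0,0]
    - [4,0,0,0]
    - [4,1,0,0]
    - [3,1,0,0]

```text
time_s: 6.08
tcp_pos: [0.5286, -0.1924, 0.1927]
orientation: [[0.067, 0.998, -0.0], [0.998, -0.067, 0.0], [0.0, -0.0, -1.0]]
force: [-0.9, -2.7, -0.2]
width: 0.0229
gripper_force: 78.6
```

```bash
cat > lk.py <<'E'
from h import *
import sys
f=sys.argv[1]; grab('wrist',f); s=bot.read_state(); R=np.array(s['orientation']); print(s['time_s'],s['tcp_pos'],np.arctan2(R[1,0],R[0,0]),'F tool',R.T@s['force'],s['ft_torque'])
P,im,d=cloud(f)
def edge(m,ax,lo):
    q=P[m]; b=np.arange(q[:,1-ax].min()+.004,q[:,1-ax].max()-.004,.006)
    r=np.array([(c,np.percentile(q[abs(q[:,1-ax]-c)<.003][:,ax],lo)) for c in b if (abs(q[:,1-ax]-c)<.003).sum()>15]); return np.polyfit(*r.T,1)
dark=im.astype(int).sum(-1)<170
m=(d>0)&(P[...,2]>.035)&(P[...,2]<.046)&(P[...,0]>.52)&(P[...,0]<.66)&dark
print('blank',cv2.minAreaRect((P[m][:,:2]*1000).astype(np.float32)))
try: print('right edge',edge(m,0,98),'left edge',edge(m,0,2))
except Exception as e: print(e)
m2=(d>0)&(P[...,2]>.025)&(P[...,2]<.0345)&(P[...,0]>.625)
try: print('fence',edge(m2,0,2))
except Exception as e: print(e)
E
python3 lk.py w3
```

```text
6.1333 [ 0.52889907 -0.19166757  0.19265355] 1.504193639609693 F tool [-1.36963484 -0.37852102  1.39776294] [-0.29173317  0.07362848 -0.05094714]
blank ((557.4944458007812, -134.04446411132812), (106.81084442138672, 59.497215270996094), 74.4411392211914)
right edge [0.43750057 0.63613916] left edge [0.00785173 0.54055366]
fence [0.06431473 0.64453889]
```

View pics/w3.png

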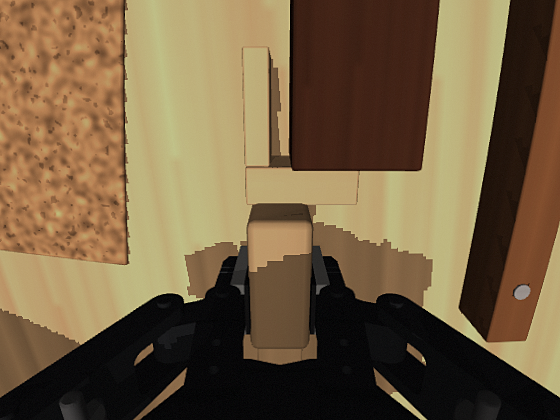

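Request:
drive_tool:
  plan:
    - [1,2,0,0]
    - [1,3,0,0]
    - [1,5,0,0]
    - [2,5,0,0]
    - [2,5,0,0]
    - [2,5,0,0]
    - [2,5,0,0]
    - [2,5,0,0]
    - [1,4,0,0]
    - [1,3,0,0]

```text
time_s: 6.97
tcp_pos: [0.572, -0.1806, 0.1927]
orientation: [[0.067, 0.998, 0.0], [0.998, -0.067, 0.0], [0.0, 0.0, -1.0]]
force: [-0.9, -1.5, -2.0]
width: 0.0234
gripper_force: 78.4
```

Request:
drive_tool:
  plan:
    - [1,1,0,0]
    - [1,1,0,0]
    - [1,1,0,0]
    - [1,1,0,0]
    - [1,1,0,0]
    - [1,1,0,0]
    - [1,1,0,0]
    - [1,0,0,0]
    - [0,0,0,0]
    - [0,0,0,0]

```text
time_s: 7.8
tcp_pos: [0.5792, -0.1731, 0.1928]
orientation: [[0.068, 0.998, 0.001], [0.998, -0.068, 0.0], [0.0, 0.001, -1.0]]
force: [-0.3, -0.4, -1.4]
width: 0.0231
gripper_force: 78.4
```

```bash
python3 lk.py w4
```

```text
7.85 [ 0.57918612 -0.17305878  0.19279158] 1.5032917240597792 F tool [0.04810948 0.30889501 1.26557481] [ 0.0217641  -0.01849185  0.03357103]
blank ((599.1787109375, -118.89463806152344), (113.89958190917969, 60.95260238647461), 74.23795318603516)
right edge [0.55868209 0.68187745] left edge [0.25491653 0.60655634]
fence [-0.0010194   0.63739278]
```

View pics/w4.png

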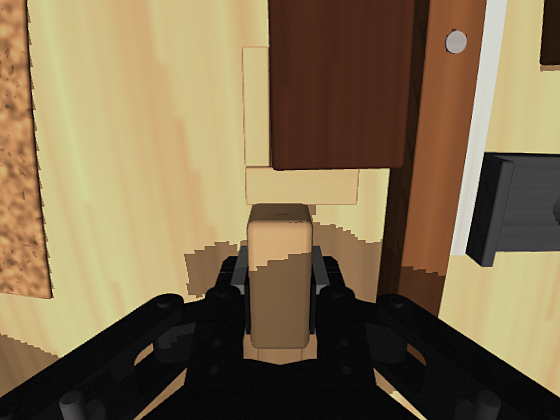

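The blank sits in the notch, its rear edge at (272–403,167). The fence face is at about column 405, a few mm away. I'll close the gap gently.

Request:
drive_tool:
  plan:
    - [1,0.5,0,0]
    - [1,0.5,0,0]
    - [1,0.5,0,0]
    - [1,0.5,0,0]
    - [1,0.5,0,0]
    - [1,0.5,0,0]
    - [1,0.5,0,0]
    - [1,0.5,0,0]
    - [1,0.5,0,0]
    - [1,0.5,0,0]

```text
time_s: 8.68
tcp_pos: [0.5847, -0.1636, 0.1926]
orientation: [[0.068, 0.998, -0.0], [0.998, -0.068, -0.0], [-0.0, -0.0, -1.0]]
force: [-0.3, -2.9, -0.1]
width: 0.023
gripper_force: 78.5
```

Request:
drive_tool:
  plan:
    - [0.5,0.3,0,0]
    - [0.5,0.3,0,0]
    - [0.5,0.3,0,0]
    - [0.5,0.3,0,0]
    - [0.5,0.3,0,0]
    - [0.5,0,0,0]
    - [0.5,0,0,0]
    - [0.5,0,0,0]
    - [0.5,0,0,0]
    - [0.5,0,0,0]

```text
time_s: 9.52
tcp_pos: [0.5865, -0.1588, 0.1927]
orientation: [[0.068, 0.998, 0.0], [0.998, -0.068, 0.0], [0.0, 0.0, -1.0]]
force: [0.1, -0.6, -1.5]
width: 0.0229
gripper_force: 78.5
```

Request:
drive_tool:
  plan:
    - [0.5,0.3,0,0]
    - [0.5,0.3,0,0]
    - [0.5,0.3,0,0]
    - [0.5,0.3,0,0]
    - [0.5,0.3,0,0]
    - [0.5,0,0,0]
    - [0.5,0,0,0]
    - [0.5,0,0,0]
    - [0.5,0,0,0]
    - [0.5,0,0,0]

```text
time_s: 10.35
tcp_pos: [0.5883, -0.1541, 0.1927]
orientation: [[0.068, 0.998, -0.0], [0.998, -0.068, -0.0], [-0.0, -0.0, -1.0]]
force: [-1.2, -1.4, -1.1]
width: 0.023
gripper_force: 78.6
```

Request:
drive_tool:
  plan:
    - [0.5,0.3,0,0]
    - [0.5,0.3,0,0]
    - [0.5,0.3,0,0]
    - [0.5,0.3,0,0]
    - [0.5,0.3,0,0]
    - [0.5,0,0,0]
    - [0.5,0,0,0]
    - [0.5,0,0,0]
    - [0.5,0,0,0]
    - [0.5,0,0,0]

```text
time_s: 11.18
tcp_pos: [0.5898, -0.149, 0.1925]
orientation: [[0.068, 0.998, -0.001], [0.998, -0.068, 0.0], [-0.0, -0.001, -1.0]]
force: [-2.8, -3.0, -1.0]
width: 0.0231
gripper_force: 78.6
```

Request:
drive_tool:
  plan:
    - [0.3,0.3,0,0]
    - [0.3,0.3,0,0]
    - [0.3,0,0,0]
    - [0.3,0,0,0]
    - [0.3,0,0,0]
    - [0.3,0,0,0]
    - [0.3,0,0,0]
    - [0.3,0,0,0]
    - [0.3,0,0,0]
    - [0.3,0,0,0]

```text
time_s: 12.02
tcp_pos: [0.5902, -0.1472, 0.1925]
orientation: [[0.068, 0.998, -0.002], [0.998, -0.068, -0.002], [-0.002, -0.002, -1.0]]
force: [-5.6, -5.2, 0.3]
width: 0.0233
gripper_force: 78.8
```

```bash
cat > rd.py <<'E'
from h import *
for i in range(4):
    s=bot.read_state(); R=np.array(s['orientation']); print(round(s['time_s'],2),np.round(s['tcp_pos'],4),round(np.arctan2(R[1,0],R[0,0]),4),np.round(R.T@s['force'],1),np.round(s['ft_torque'],2)); bot.get_image('wrist')
E
python3 rd.py
```

```text
12.02 [ 0.5902 -0.1472  0.1925] 1.5025 [-5.6 -5.2 -0.3] [-1.09  1.1   0.12]
12.07 [ 0.5902 -0.147   0.1925] 1.5026 [-6.3 -6.3 -0.2] [-1.12  1.06  0.17]
12.12 [ 0.5902 -0.1471  0.1925] 1.5025 [-5.4 -4.3  0.7] [-1.06  1.08  0.16]
12.17 [ 0.5902 -0.147   0.1925] 1.5026 [-5.7 -4.2 -0. ] [-1.09  1.06  0.16]
```

Request:
drive_tool:
  plan:
    - [1,0,0,0]
    - [1,0,0,0]
    - [1,0,0,0]
    - [1,0,0,0]
    - [1,0,0,0]
    - [1,0,0,0]
    - [1,0,0,0]
    - [1,0,0,0]
    - [1,0,0,0]
    - [1,0,0,0]

```text
time_s: 13.05
tcp_pos: [0.5909, -0.1371, 0.1925]
orientation: [[0.068, 0.998, -0.002], [0.998, -0.068, -0.001], [-0.002, -0.002, -1.0]]
force: [-4.6, -5.5, -0.1]
width: 0.023
gripper_force: 78.7
```

```bash
python3 lk.py w5; python3 rd.py
```

```text
13.1 [ 0.59089285 -0.13680796  0.19248316] 1.5026935187774044 F tool [-5.54727172 -3.60652368  0.3639268 ] [-1.04409218  1.03705068  0.12576164]
blank ((609.9891967773438, -82.45362854003906), (113.82060241699219, 59.8280029296875), 74.23749542236328)
right edge [0.53055371 0.6716061 ] left edge [0.19839649 0.60672087]
fence [-0.00272362  0.64293325]
13.1 [ 0.5909 -0.1368  0.1925] 1.5027 [-5.5 -3.6  0.4] [-1.04  1.04  0.13]
13.15 [ 0.5909 -0.1369  0.1924] 1.5027 [-5.  -3.8 -0.8] [-0.92  1.01  0.12]
13.2 [ 0.5909 -0.1368  0.1925] 1.5027 [-4.7 -4.5  0. ] [-0.94  1.06  0.17]
13.25 [ 0.5909 -0.1368  0.1925] 1.5028 [-5.7 -4.6  0.1] [-0.91  1.08  0.09]
```

View pics/w5.png

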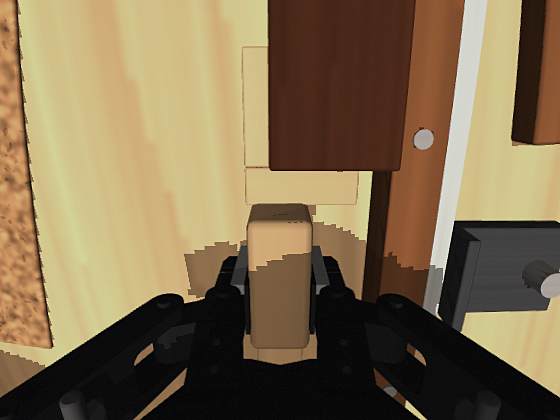

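The picture shows the blank's rear edge level (row 169), and its right side lies along the fence. Lateral force is about 4 N, so I'll feed on.

Request:
drive_tool:
  plan:
    - [1,0.1,0,0]
    - [1,0,0,0]
    - [1.5,0,0,0]
    - [1.5,0,0,0]
    - [1.5,0,0,0]
    - [1.5,0,0,0]
    - [1.5,0,0,0]
    - [1.5,0,0,0]
    - [1.5,0,0,0]
    - [1.5,0,0,0]

```text
time_s: 14.13
tcp_pos: [0.5918, -0.1232, 0.1925]
orientation: [[0.068, 0.998, -0.002], [0.998, -0.068, -0.002], [-0.002, -0.002, -1.0]]
force: [-5.3, -6.3, -0.6]
width: 0.023
gripper_force: 78.7
```

Request:
drive_tool:
  plan:
    - [1.5,0,0,0]
    - [1.5,0,0,0]
    - [1.5,0,0,0]
    - [1.5,0,0,0]
    - [1.5,0,0,0]
    - [1.5,0,0,0]
    - [1.5,0,0,0]
    - [1.5,0,0,0]
    - [1.5,0,0,0]
    - [1.5,0,0,0]

```text
time_s: 14.97
tcp_pos: [0.5929, -0.1082, 0.1925]
orientation: [[0.068, 0.998, -0.002], [0.998, -0.068, -0.002], [-0.002, -0.002, -1.0]]
force: [-5.8, -6.0, -0.1]
width: 0.0231
gripper_force: 78.7
```

```bash
python3 rd.py
```

```text
14.97 [ 0.5929 -0.1082  0.1925] 1.5025 [-6.4 -5.3  0.1] [-1.16  1.04  0.15]
15.02 [ 0.5929 -0.1078  0.1925] 1.5028 [-5.2 -4.9 -0.4] [-1.    1.05  0.15]
15.07 [ 0.5929 -0.1078  0.1925] 1.5028 [-5.1 -4.2 -0.2] [-0.94  1.1   0.18]
15.12 [ 0.5929 -0.1078  0.1925] 1.5029 [-4.6 -4.6  0.2] [-0.97  1.11  0.15]
```

Request:
drive_tool:
  plan:
    - [1.5,0,0,0]
    - [1.5,0,0,0]
    - [1.5,0,0,0]
    - [1.5,0,0,0]
    - [1.5,0,0,0]
    - [1.5,0,0,0]
    - [1.5,0,0,0]
    - [1.5,0,0,0]
    - [1.5,0,0,0]
    - [1.5,0,0,0]

```text
time_s: 16.0
tcp_pos: [0.5939, -0.0932, 0.1925]
orientation: [[0.068, 0.998, -0.002], [0.998, -0.068, -0.002], [-0.002, -0.002, -1.0]]
force: [-6.2, -5.9, 0.1]
width: 0.023
gripper_force: 78.7
```

Request:
drive_tool:
  plan:
    - [1.5,0,0,0]
    - [1.5,0,0,0]
    - [1.5,0,0,0]
    - [1.5,0,0,0]
    - [1.5,0,0,0]
    - [1.5,0,0,0]
    - [1.5,0,0,0]
    - [1.5,0,0,0]
    - [1.5,0,0,0]
    - [1.5,0,0,0]

```text
time_s: 16.83
tcp_pos: [0.5949, -0.0782, 0.1924]
orientation: [[0.068, 0.998, -0.002], [0.998, -0.068, -0.002], [-0.002, -0.002, -1.0]]
force: [-6.0, -6.7, 0.2]
width: 0.0231
gripper_force: 78.7
```

```bash
python3 rd.py
```

```text
16.83 [ 0.5949 -0.0782  0.1924] 1.5025 [-7.  -5.6 -0.2] [-1.11  1.07  0.16]
16.88 [ 0.595  -0.0777  0.1925] 1.5029 [-4.  -5.3  0.3] [-1.04  1.01  0.12]
16.93 [ 0.595  -0.0777  0.1925] 1.503 [-4.8 -4.4  0.4] [-0.9   1.03  0.13]
16.98 [ 0.595  -0.0778  0.1925] 1.5029 [-4.3 -5.1 -0.2] [-0.87  0.99  0.09]
```

Steady at about 5 N. The blank is near jig y +30.

Request:
drive_tool:
  plan:
    - [1.5,0,0,0]
    - [1.5,0,0,0]
    - [1.5,0,0,0]
    - [1.5,0,0,0]
    - [1.5,0,0,0]
    - [1.5,0,0,0]
    - [1.5,0,0,0]
    - [1.5,0,0,0]
    - [1.5,0,0,0]
    - [1.5,0,0,0]

```text
time_s: 17.87
tcp_pos: [0.596, -0.0632, 0.1925]
orientation: [[0.068, 0.998, -0.002], [0.998, -0.068, -0.001], [-0.002, -0.002, -1.0]]
force: [-4.0, -6.4, 0.2]
width: 0.023
gripper_force: 78.8
```

Request:
drive_tool:
  plan:
    - [1.5,0,0,0]
    - [1.5,0,0,0]
    - [1.5,0,0,0]
    - [1.5,0,0,0]
    - [1.5,0,0,0]
    - [1.5,0,0,0]
    - [1.5,0,0,0]
    - [1.5,0,0,0]
    - [1.5,0,0,0]
    - [1.5,0,0,0]

```text
time_s: 18.7
tcp_pos: [0.597, -0.0481, 0.1924]
orientation: [[0.068, 0.998, -0.002], [0.998, -0.068, -0.001], [-0.002, -0.002, -1.0]]
force: [-4.9, -4.8, 0.0]
width: 0.023
gripper_force: 78.8
```

```bash
python3 rd.py
```

```text
18.7 [ 0.597  -0.0481  0.1924] 1.5026 [-5.1 -4.5 -0. ] [-1.05  0.96  0.16]
18.75 [ 0.597  -0.0477  0.1925] 1.5029 [-3.9 -4.8  0.5] [-0.9   0.97  0.07]
18.8 [ 0.597  -0.0476  0.1924] 1.503 [-3.9 -5.   0.5] [-0.91  0.92  0.1 ]
18.85 [ 0.597  -0.0476  0.1924] 1.503 [-3.1 -3.5  0.6] [-0.82  0.99  0.09]
```

Request:
drive_tool:
  plan:
    - [1.5,0.1,0,0]
    - [1.5,0,0,0]
    - [1.5,0,0,0]
    - [1.5,0,0,0]
    - [1.5,0,0,0]
    - [1.5,0,0,0]
    - [1.5,0,0,0]
    - [1.5,0,0,0]
    - [1.5,0,0,0]
    - [1.5,0,0,0]

```text
time_s: 19.73
tcp_pos: [0.598, -0.0334, 0.1924]
orientation: [[0.068, 0.998, -0.003], [0.998, -0.068, -0.002], [-0.002, -0.002, -1.0]]
force: [-4.9, -5.7, 1.1]
width: 0.0229
gripper_force: 78.9
```

Request:
drive_tool:
  plan:
    - [1.5,0,0,0]
    - [1.5,0,0,0]
    - [1.5,0,0,0]
    - [1.5,0,0,0]
    - [1.5,0,0,0]
    - [1.5,0,0,0]
    - [1.5,0,0,0]
    - [1.5,0,0,0]
    - [1.5,0,0,0]
    - [1.5,0,0,0]

```text
time_s: 20.57
tcp_pos: [0.5991, -0.0184, 0.1925]
orientation: [[0.068, 0.998, -0.003], [0.998, -0.068, -0.002], [-0.002, -0.002, -1.0]]
force: [-4.3, -5.4, 0.3]
width: 0.0232
gripper_force: 78.9
```

```bash
python3 rd.py; python3 lk.py w6 | head -1
```

```text
20.57 [ 0.5991 -0.0184  0.1925] 1.5024 [-5.6 -4.  -0.2] [-1.15  1.01  0.16]
20.62 [ 0.5991 -0.0178  0.1925] 1.5028 [-4.9 -4.1  0.4] [-0.99  0.97  0.11]
20.67 [ 0.5991 -0.0178  0.1924] 1.503 [-4.6 -4.  -0.8] [-0.92  0.96  0.06]
20.72 [ 0.5991 -0.0178  0.1925] 1.5029 [-5.7 -4.7 -0.8] [-0.91  1.    0.08]
20.8167 [ 0.59909884 -0.01782753  0.19243041] 1.5028454964465399 F tool [-5.09328225 -4.86811837 -0.96161355] [-0.94272719  0.98046188  0.11966924]
```

View pics/w6.png

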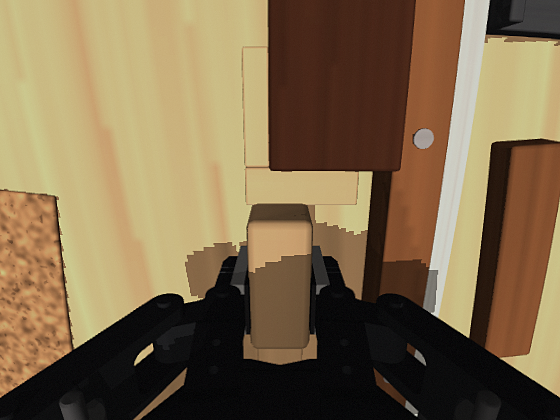

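Still flush at about jig y +90. Roughly 30 mm to go.

Request:
drive_tool:
  plan:
    - [1.5,0,0,0]
    - [1.5,0,0,0]
    - [1.5,0,0,0]
    - [1.5,0,0,0]
    - [1.5,0,0,0]
    - [1.5,0,0,0]
    - [1.5,0,0,0]
    - [1.5,0,0,0]
    - [1.5,0,0,0]
    - [1.5,0,0,0]

```text
time_s: 21.65
tcp_pos: [0.6001, -0.0033, 0.1924]
orientation: [[0.068, 0.998, -0.003], [0.998, -0.068, -0.002], [-0.002, -0.002, -1.0]]
force: [-5.0, -6.0, 0.6]
width: 0.0231
gripper_force: 78.9
```

Request:
drive_tool:
  plan:
    - [1,0,0,0]
    - [1,0,0,0]
    - [1,0,0,0]
    - [1,0,0,0]
    - [1,0,0,0]
    - [1,0,0,0]
    - [1,0,0,0]
    - [0.5,0,0,0]
    - [0.5,0,0,0]
    - [0,0,0,0]

```text
time_s: 22.48
tcp_pos: [0.6006, 0.0041, 0.1925]
orientation: [[0.068, 0.998, -0.003], [0.998, -0.068, -0.002], [-0.003, -0.002, -1.0]]
force: [-5.3, -6.6, 1.5]
width: 0.0231
gripper_force: 78.9
```

```bash
python3 rd.py
```

```text
22.48 [0.6006 0.0041 0.1925] 1.5024 [-7.  -4.8 -1.5] [-1.36  1.04  0.16]
22.53 [0.6006 0.0041 0.1925] 1.5023 [-6.9 -5.  -0.9] [-1.39  1.03  0.18]
22.58 [0.6006 0.0041 0.1925] 1.5023 [-7.2 -5.  -1. ] [-1.38  1.01  0.13]
22.63 [0.6006 0.0041 0.1925] 1.5024 [-6.7 -5.2 -1.4] [-1.41  1.04  0.15]
```

Request:
drive_tool:
  plan:
    - [0.2,0,0,0]
    - [0.2,0,0,0]
    - [0.2,0,0,0]
    - [0.2,0,0,0]
    - [0.2,0,0,0]
    - [0,0,0,0]
    - [0,0,0,0]
    - [0,0,0,0]
    - [0,0,0,0]
    - [0,0,0,0]

```text
time_s: 23.52
tcp_pos: [0.6007, 0.0043, 0.1925]
orientation: [[0.069, 0.998, -0.003], [0.998, -0.069, -0.004], [-0.004, -0.003, -1.0]]
force: [-5.5, -8.8, 2.3]
width: 0.0229
gripper_force: 79.0
```

Run:
```python
from h import *
s=bot.read_state(); print(s['tcp_pos'],s['force'])
grab('side','s7'); grab('scene','c7')
a=cv2.imread('pics/scene0.png')
A=cv2.imread('pics/s7.png')[200:300,180:320]; B=cv2.imread('pics/c7.png')[210:310,230:370]
cv2.imwrite('pics/crop7.png',np.hstack([cv2.resize(x,None,fx=2.8,fy=2.8,interpolation=cv2.INTER_CUBIC) for x in (A,B)]))
```

```text
[0.6006729  0.00426986 0.19249101] [-5.45999591 -8.75861704  2.27809749]
```

View pics/crop7.png

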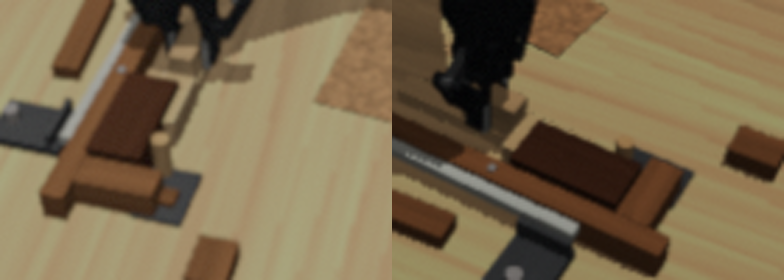

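Run:
```python
from h import *
u=np.array([.067,.998]); v=np.array([.998,-.067]); o=np.array([.6445,-.018])
for f in ['s7','c7']:
    P,im,d=cloud(f); q=P[...,:2]-o; jy=q@u; jx=q@v; z=P[...,2]
    m=(d>0)&(jx>-.055)&(jx<-.004)&(jy>.02)&(jy<.165)&(z>.036)&(z<.046)
    print(f,'blank top jy',np.percentile(jy[m],[1,5,95,99]),'jx',np.percentile(jx[m],[2,98]),cv2.minAreaRect((P[m][:,:2]*1000).astype(np.float32)))
    for lo in np.arange(-.06,.0,.01):
        m=(d>0)&(jx>lo)&(jx<lo+.01)&(jy>.155)&(jy<.24)&(z>.024)&(z<.0335)
        print(round(lo,2),m.sum(),np.round(np.percentile(jy[m],[3,97]),4) if m.sum() else '')
```

```text
s7 blank top jy [0.0293957  0.05557999 0.1597479  0.16365623] jx [-0.05084852 -0.00514849] ((623.1657104492188, 79.07826232910156), (138.83213806152344, 48.157161712646484), 84.53243255615234)
-0.06 51 [0.1575 0.1993]
-0.05 53 [0.166  0.1992]
-0.04 45 [0.1676 0.1979]
-0.03 47 [0.1681 0.1974]
-0.02 47 [0.1672 0.1976]
-0.01 61 [0.1678 0.2119]
c7 blank top jy [0.02501765 0.0437401  0.15962928 0.1636443 ] jx [-0.04866955 -0.00526153] ((621.311279296875, 76.25894165039062), (143.9532470703125, 50.624820709228516), 86.06045532226562)
-0.06 36 [0.1705 0.1959]
-0.05 42 [0.1692 0.1967]
-0.04 46 [0.1688 0.1961]
-0.03 44 [0.1684 0.1962]
-0.02 42 [0.1684 0.1958]
-0.01 47 [0.1684 0.1956]
```

Run:
```python
from h import *
u=np.array([.067,.998]); v=np.array([.998,-.067]); o=np.array([.6445,-.018])
for f in ['s7','c7']:
    P,im,d=cloud(f); q=P[...,:2]-o; jy=q@u; jx=q@v; z=P[...,2]
    for lo in np.arange(-.045,-.004,.01):
        m=(d>0)&(jx>lo)&(jx<lo+.01)&(jy>.08)&(jy<.2)&(z>.036)&(z<.046); print(f,round(lo,3),np.round(np.percentile(jy[m],[95,99,100]),4))
```

```text
s7 -0.045 [0.1664 0.1689 0.1694]
s7 -0.035 [0.1668 0.1697 0.1698]
s7 -0.025 [0.1679 0.1697 0.1705]
s7 -0.015 [0.1672 0.1684 0.1689]
s7 -0.005 [0.1618 0.1677 0.1681]
c7 -0.045 [0.1637 0.1679 0.1687]
c7 -0.035 [0.165  0.1679 0.1685]
c7 -0.025 [0.1642 0.1675 0.1681]
c7 -0.015 [0.1638 0.1669 0.1678]
c7 -0.005 [0.1652 0.1676 0.1686]
```

Front edge and stop face agree at 168 mm in both cameras, so the blank is home. One last light nudge, then I back off.

Request:
drive_tool:
  plan:
    - [0.2,0,0,0]
    - [0.2,0,0,0]
    - [0.2,0,0,0]
    - [0,0,0,0]
    - [0,0,0,0]
    - [-1,0,0,0]
    - [-1,-0.3,0,0]
    - [-1,-0.5,0,0]
    - [-1,-1,0,0]
    - [-1,-2,0,0]

```text
time_s: 24.45
tcp_pos: [0.5982, 0.0033, 0.1931]
orientation: [[0.067, 0.998, 0.003], [0.998, -0.067, 0.002], [0.002, 0.003, -1.0]]
force: [0.4, 0.3, -1.3]
width: 0.0233
gripper_force: 78.5
```

Request:
drive_tool:
  plan:
    - [-1,-3,0,0]
    - [-2,-4,0,0]
    - [-4,-5,0,0]
    - [-8,-5,0,0]
    - [-10,-5,0,0]
    - [-10,-5,0,0]
    - [-10,-5,0,0]
    - [-10,-5,-5,0]
    - [-8,-5,-10,0]
    - [-5,-5,-15,0]

```text
time_s: 25.28
tcp_pos: [0.5447, -0.0642, 0.2227]
orientation: [[0.069, 0.998, -0.002], [0.998, -0.069, -0.001], [-0.001, -0.002, -1.0]]
force: [0.2, 0.2, -0.7]
width: 0.023
gripper_force: 78.5
```

Run:
```python
from h import *
go([.4235,-.067,.235],1.307,20); s=bot.read_state(); print(s['time_s'],s['tcp_pos'],s['force'])
grab('side','s8'); grab('scene','c8')
u=np.array([.067,.998]); v=np.array([.998,-.067]); o=np.array([.6445,-.018])
for f in ['s8','c8']:
    P,im,d=cloud(f); q=P[...,:2]-o; jy=q@u; jx=q@v; z=P[...,2]
    m=(d>0)&(jx>-.06)&(jx<.0)&(jy>.04)&(jy<.2)&(z>.036)&(z<.0425)&~((jx<-.048)&(jy>.12)); print(f,cv2.minAreaRect((np.stack([jx[m],jy[m]],1)*1000).astype(np.float32)))
```

```text
[np.float64(-0.6), np.float64(-6.0), np.float64(-0.6), np.float64(5.57)],[np.float64(-1.1), np.float64(-6.0), np.float64(-0.6), np.float64(5.57)],[np.float64(-1.7), np.float64(-5.8), np.float64(-0.6), 0],[np.float64(-1.7), np.float64(-5.8), np.float64(-0.6), 0],[np.float64(-1.7), np.float64(-5.8), np.float64(-0.6), 0],[np.float64(-1.7), np.float64(-5.8), np.float64(-0.6), 0],[np.float64(-1.7), np.float64(-5.8), np.float64(-0.6), 0],[np.float64(-1.7), np.float64(-5.8), np.float64(-0.6), 0],[np.float64(-1.7), np.float64(-5.8), np.float64(-0.6), 0],[np.float64(-1.7), np.float64(-5.8), np.float64(-0.6), 0],[np.float64(-1.7), np.float64(-5.8), np.float64(-0.6), 0],[np.float64(-1.7), np.float64(-5.8), np.float64(-0.6), 0],[np.float64(-1.7), np.float64(-5.8), np.float64(-0.6), 0],[np.float64(-1.7), np.float64(-5.8), np.float64(-0.6), 0],[np.float64(-1.7), np.float64(-5.8), np.float64(-0.6), 0],[np.float64(-1.7), np.float64(-5.8), np.float64(-0.6), 0],[np.float64(-1.7), np.float64(-5.8), np.float64(-0.6), 0],[np.float64(-1.7), np.float64(-5.8), np.float64(-0.6), 0],[np.float64(-1.7), np.float64(-5.8), np.float64(-0.6), 0],[np.float64(-1.7), np.float64(-5.8), np.float64(-0.6), 0],
25.2833 [ 0.54473879 -0.06418168  0.22270675] [ 0.21794979  0.16286021 -0.65494533]
s8 ((-25.42158317565918, 119.67700958251953), (102.87696075439453, 50.37348556518555), 88.54735565185547)
c8 ((-25.089555740356445, 118.50267028808594), (100.39708709716797, 50.13003158569336), 89.97442626953125)
```

The blank is seated at (-25, 119), square to the fence. Now the stick goes back to its mat.

Request:
drive_tool:
  plan:
    - [-1,-8,-5,5.6]
    - [-2,-13,-5,5.6]
    - [-4,-13,-2,0]
    - [-4,-13,0,0]
    - [-4,-13,0,0]
    - [-4,-13,0,0]
    - [-4,-13,0,0]
    - [-4,-12,0,0]
    - [-4,-11,0,0]
    - [-2,-8,0,0]

```text
time_s: 26.22
tcp_pos: [0.4233, -0.0665, 0.2347]
orientation: [[0.26, 0.966, -0.0], [0.966, -0.26, 0.0], [0.0, -0.0, -1.0]]
force: [-0.4, 0.1, -1.4]
width: 0.023
gripper_force: 78.6
```

Run:
```python
from h import *
go([.4235,-.067,.192],1.307,1); s=bot.read_state(); print(s['time_s'],s['tcp_pos'])
```

```text
[np.float64(-0.4), np.float64(0.3), np.float64(42.7), 0],
26.2167 [ 0.42332802 -0.06651709  0.23471716]
```

Request:
drive_tool:
  plan:
    - [0,0,8,0]
    - [0,0,9,0]
    - [0,0,9,0]
    - [0,0,7,0]
    - [0,0,4,0]
    - [0,0,3,0]
    - [0,0,1.5,0]
    - [0,0,1,0]
    - [0,0,0,0]
    - [0,0,0,0]

```text
time_s: 27.05
tcp_pos: [0.4242, -0.0663, 0.1935]
orientation: [[0.26, 0.966, -0.0], [0.966, -0.26, -0.001], [-0.001, -0.0, -1.0]]
force: [-7.5, 2.2, 28.3]
width: 0.0226
gripper_force: 82.7
```

Request:
drive_tool:
  plan:
    - [0,0,0,0]
    - [0,0,0,0]
    - [0,0,0,0]
    - [0,0,0,0]
    - [0,0,0,0]
    - [0,0,0,0]
    - [0,0,0,0]
    - [0,0,0,0]
    - [0,0,0,0]
    - [0,0,0,0]
  hand: 50

```text
time_s: 27.88
tcp_pos: [0.4242, -0.0666, 0.1922]
orientation: [[0.26, 0.966, -0.0], [0.966, -0.26, -0.0], [-0.0, -0.0, -1.0]]
force: [-0.1, 0.1, 0.0]
width: 0.05
gripper_force: 0.0
```

Request:
drive_tool:
  plan:
    - [0,0,-5,0]
    - [0,0,-8,0]
    - [0,0,-10,0]
    - [0,0,-15,0]
    - [0,0,-20,0]
    - [0,0,-20,0]
    - [0,0,-15,0]
    - [0,0,-10,0]
    - [0,0,0,0]
    - [0,0,0,0]

```text
time_s: 28.72
tcp_pos: [0.4242, -0.0667, 0.2956]
orientation: [[0.26, 0.965, 0.001], [0.965, -0.26, -0.0], [-0.0, 0.001, -1.0]]
force: [-0.7, -0.1, -0.9]
width: 0.0501
gripper_force: 0.0
```

Run:
```python
from h import *
grab('wrist','w9'); s=bot.read_state(); print(s['time_s'],s['tcp_pos'],s['width'])
P,im,d=cloud('w9'); 
for a,b in((.047,.065),(.027,.04)):
    m=(d>0)&(P[...,2]>a)&(P[...,2]<b)&(P[...,0]>.36)&(P[...,0]<.5)&(P[...,1]>-.14)&(P[...,1]<.06)
    print(m.sum(),cv2.minAreaRect((P[m][:,:2]*1000).astype(np.float32)),np.percentile(P[m][:,2],[5,50,95]))
```

```text
28.7667 [ 0.42394892 -0.06664442  0.29499478] 0.049775019505705856
2810 ((424.91461181640625, -59.68791961669922), (55.160030364990234, 24.007078170776367), 74.80261993408203) [0.05235219 0.05436362 0.05549512]
2571 ((448.1723327636719, -7.781349182128906), (62.44221878051758, 46.0904426574707), 75.07282257080078) [0.03115641 0.0324951  0.03372308]
```

View pics/w9.png

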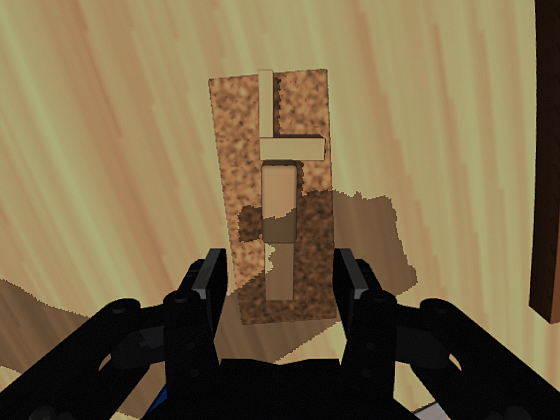

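The stick lies flat on its mat, with the rib at about (278,203) and its top at 54 mm. The gripper is clear and the blank is home, so I'm handing in.

```bash
python3 -c "
from workcell import bot
print(bot.sign_off())"
```

```text
the job is handed in; nothing more can be done
None
```

I fed the blank flush along the fence at about 4–5 N until it was home against the stop, laid the stick flat on its mat, let go, and handed the job in at about 29 s; the sign-off returned no verdict.

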